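# Push the wax block down the feed lane

### The job

Push the yellow wax block that lies in front of the guide lane into the lane, long face leading, and on between the two orange-edged rails until it rests squarely against the black pad of the stop at the far end. Neither the block nor the gripper may touch either rail at any time; only push the block along the bench with the fingertips, never lifting or tipping it. Leave the other things alone and finish with the hand clear of everything.

Things in the scene. Friction and masses are not known exactly. Their poses are not given: they have to be found in the camera images.
- wax_work: The yellow wax block to push, before the lane's mouth: 86 mm along x, 120 mm along y, 53 mm high, 0.35 to 0.7 kg. Origin at the centre of its underside (faces at x = -44 and +42 mm, y = -60 and +60 mm); z up. It starts with +x roughly down the lane, up to 0.35 rad askew, up to 40 mm off the lane's middle line; it slides on the bench with friction.
- lane: The fixed guide lane. Origin on the bench at the middle of its open mouth; +x runs down the lane to the stop, +y left of that, z up. Rails from x = 0 to 200 mm, 146 mm clear between them (inner faces at y = +73 and -73 mm). The stop, a wooden bar 36 mm high with a black rubber pad, closes the far end; pad face at x = 200 mm. The lane's floor is the bench itself.
- rail_left: The fixed aluminium rail with an orange top edge at +y of the lane: 200 mm long, upright web 6 mm thick and 34 mm high, with a 4 mm thick screwed foot reaching 30 mm outward. Origin on the bench at the mouth, on the rail's inner face; axes as the lane's.
- rail_right: The like rail at -y of the lane, mirrored. Origin on the bench at the mouth, on the rail's inner face; axes as the lane's.
- wick_box: Small lidded wooden box, 107x154x73 mm; a bystander, to be left where it is. Origin at the centre of its underside.
- wax_block_3: Small yellow wax block, 77x103x51 mm; a bystander, to be left where it is. Origin at the centre of its underside.
- wax_spare: Yellow wax block, 90x114x60 mm; a bystander, to be left where it is. Origin at the centre of its underside.
- wick_spool: Spool of white wick cord, 54 mm across, 62 mm high; a bystander, to be left where it is. Origin at the centre of its underside.
- wood_slip: Flat bevelled pine slip, 44x150x13 mm; a bystander, to be left where it is. Origin at the centre of its underside.
Mind the look-alikes: they are no part of the job. Leave any green look-alike of the wax_work alone.

How it is judged:
By the outcome, as a careful person would: the job done as asked, in the order asked, and still so for the second after the job is handed in, with the robot touching nothing.
It also fails if it takes over 64 s, if anything falls off the work surface, if the arm or the gripper's body presses on something with over 40 N, if the wrist force passes 120 N, or if a joint passes its speed limit or range.

### The arm

A 6-joint arm with a two-finger parallel gripper is mounted at the origin on the work surface; the furniture and walls round the work are solid. World frame = base frame: x ahead of the robot, y to its left, z up, the work surface at z = 0. Lengths are in m, angles in rad, forces in N, time in s.
With the tool pointing down it reaches from about 0.25 to 0.725 m from the base axis. Payload 4 kg.
Tool frame: the origin (TCP) lies midway between the tips of the shut fingers; the grasp point (between the pads) lies pinch_z behind it (pinch_z is the distance from the TCP to the grasp point, in m); z points along the fingers, y is the direction in which the jaws open and shut (so a half turn about z gives the same grasp; the last joint's range is limited). The gripper opens to 85 mm and grips with 20 to 120 N. Pads are 22 mm wide; open, the fingers measure 114 mm over their backs; the gripper's body (76 mm by 85 mm) begins 54 mm behind the grasp point. The pads swing forward as they close: fully open they stand 13 mm farther back than shut.
Start: joints at [1.145, 0.241, 0.005, 1.335, 0, 1.571], TCP at [0.207, 0.455, 0.231] pointing down, gripper open.
Joint ranges: [-2.72, 2.72], [-1.05, 1.87], [-1.09, 1.28], [-1.99, 2.15], [-1.42, 1.44], [-3.14, 3.14]. Speed limits (rad/s): [2.79, 2.79, 3.14, 3.14, 3.14, 3.14].

### API

Orientations are given as a unit quaternion [x, y, z, w].
In Python, from workcell import * gives the robot as it stands.
- The arm moves only by the tool move_arm, never from a script. Its argument "motion" is a list of rows, each a list of 3 entries, a list of its own where there are three numbers: the finger opening in mm, from 0 to 85.4, then the shift along the tool's x, y, z in units of 50 mm (1.0 is 50 mm), then the turn about the tool's z in units of 6 degrees (1.0 is 6 degrees). In form: [[claw, [dx, dy, dz], roll], ...]. A call has exactly 10 rows; each row is the pose to reach, as a shift and turn from the pose commanded when the call began, along the tool's axes at that moment; what a row does not reach only later rows make up. A row lasts 1/10 s, in which the tool goes at most 50 mm and 8.59 degrees, less where a joint would pass 70% of its speed; a pose out of reach is approached as far as the arm can. A call with a gripper value outside its range is refused whole. The fingers move at their own pace and stop on an object; the grip force is fixed at half the most. Time passes only in rows, so rows that repeat a pose let the fingers close, or fill a call up. It gives the time, the measured TCP pose, the force and the opening at its end, in the units of the state.
- get_obs(): the state, without advancing time (a new reading comes with each control period).
- camera(name): name is "scene" or "top" or "wrist"; returns a dict with "color" (384x512x3 uint8, red, green, blue), "fx", "fy", "cx", "cy" (pixels), "rvec" (rotation vector, rad) and "tvec" (3), from world to camera coordinates, as OpenCV has them; the wrist camera has in their place "mount" (4x4, takes a point from camera to tool coordinates, whose origin is the TCP and whose axes are the flange's). Camera axes: x right, y down, z forward; pixel columns grow to the right and rows downward; lengths in m; the calibration is good to about 2 mm. A picture is of the moment at which its call begins: read the wrist's pose just before it. There is no depth.
- job_done(): hands the job in, once; it reports no verdict.
The state is a dict: "clock": time; "joint_pos": joint angles; "joint_vel": joint speeds; "tau": joint torques, N m; "eef_pos": TCP position; "tool_rot": TCP orientation; "ft_force": force on the tool from outside, world axes, zero at the start; "ft_torque": the same for the moment, N m; "grip_width": finger opening in m.
Only numpy, scipy, OpenCV 4.12 (cv2) and the standard library are available. Lean on these libraries where they do the work, as an engineer would, in place of code of your own. Each camera call takes 0.05 s, during which the arm holds its last target.

## Working session

There is one attempt and no reset: what is moved stays moved. The work goes in short steps, Python scripts to look and compute and a tool call to move; the robot and the scene stay as the last step left them, time stands still between calls to the robot, and variables do not carry over. Pictures are saved under pics/ and viewed, and the job is handed in when it is done.

Besides the shell and the picture viewer there is one more tool, called after "Request:" as name(argument=value, ...), one argument or row to a line, values as JSON. move_arm: Moves the arm, as the interface text tells. Its arguments: {"type":"object","properties":{"motion":{"type":"array","items":{"type":"array"}}},"required":["motion"]}

```bash
mkdir -p pics; ls; cat > h.py <<'E'
from workcell import *
import numpy as np, cv2
def save(n,img): cv2.imwrite('pics/'+n,img[...,::-1])
E
python3 - <<'E'
from h import *
import pickle
o=get_obs(); print({k:np.round(v,3).tolist() for k,v in o.items()})
d={}
for n in ['top','scene']:
    c=camera(n); d[n]=c; save(n+'0.png',c['color']); print(n,[ (k,np.round(c[k],3).tolist()) for k in c if k!='color'])
c=camera('wrist'); print(c['mount'])
pickle.dump(d,open('cams0.pkl','wb'))
E
```

```text
pics
{'clock': 0.0, 'joint_pos': [1.145, 0.241, 0.004, 1.335, 0.0, 1.571], 'joint_vel': [-0.001, 0.002, 0.0, 0.0, -0.001, -0.0], 'tau': [0.003, -37.232, 25.241, 0.017, 0.0, -0.0], 'eef_pos': [0.206, 0.455, 0.23], 'tool_rot': [0.211, 0.977, -0.001, -0.0], 'ft_force': [-0.327, -0.078, -0.376], 'ft_torque': [0.027, -0.022, -0.03], 'grip_width': 0.086}
top [('fx', 473.309), ('fy', 473.309), ('cx', 257.019), ('cy', 184.79), ('rvec', [2.195, -2.161, 0.083]), ('tvec', [0.106, 0.418, 1.311])]
scene [('fx', 497.782), ('fy', 497.782), ('cx', 256.368), ('cy', 194.91), ('rvec', [0.584, -2.353, 1.53]), ('tvec', [0.456, 0.06, 1.531])]
[[ 4.28092491e-04 -9.44231247e-01 -3.29282809e-01  8.44671636e-02]
 [ 9.99999838e-01  2.80551306e-04  4.95583454e-04 -7.93892128e-04]
 [-3.75564660e-04 -3.29282968e-01  9.44231214e-01 -1.41911854e-01]
 [ 0.00000000e+00  0.00000000e+00  0.00000000e+00  1.00000000e+00]]
```

View pics/top0.png

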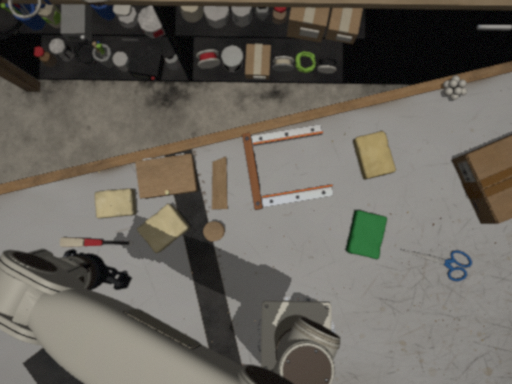

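View pics/scene0.png

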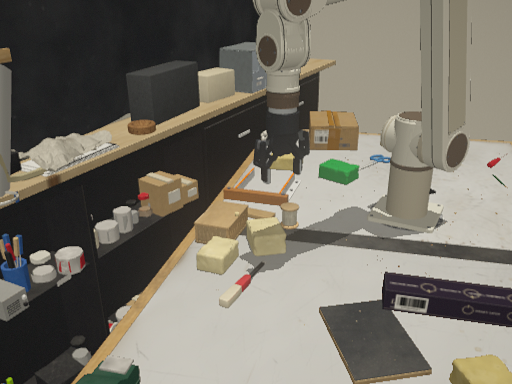

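The yellow block at top-view (375,155), before the lane mouth, is the candidate. The others are yellow blocks at (115,203) and (163,228) beyond the stop, and the green one at (367,234). I'll check in close crops.

```bash
cat >> h.py <<'E'
def proj(c,P):
    return cv2.projectPoints(np.array(P,float).reshape(-1,1,3),c['rvec'],c['tvec'],np.array([[c['fx'],0,c['cx']],[0,c['fy'],c['cy']],[0,0,1.]]),None)[0].reshape(-1,2)
def ray(c,uv,z):
    R=cv2.Rodrigues(np.array(c['rvec']))[0]; C=-R.T@np.array(c['tvec'])
    out=[]
    for (u,v),zz in zip(uv,np.broadcast_to(z,len(uv))):
        d=R.T@np.array([(u-c['cx'])/c['fx'],(v-c['cy'])/c['fy'],1]); out.append(C+d*(zz-C[2])/d[2])
    return np.array(out)
E
python3 - <<'E'
from h import *
import pickle
d=pickle.load(open('cams0.pkl','rb'))
c=d['top']
R=cv2.Rodrigues(c['rvec'])[0]; print(-R.T@c['tvec'])
print(proj(c,[[0,0,0],[.5,0,0],[0,.5,0],[.206,.455,.23]]))
im=c['color']
a=im[110:220,235:405]; save('crop1.png',cv2.resize(a,None,fx=4.7,fy=4.7,interpolation=cv2.INTER_CUBIC))
s=d['scene']['color'][140:220,210:330]; save('crop2.png',cv2.resize(s,None,fx=6,fy=6,interpolation=cv2.INTER_CUBIC))
E
```

```text
[0.3094069  0.10619812 1.34108904]
[[295.43640361 335.68192597]
 [297.10283137 156.6765222 ]
 [115.26386171 332.56031364]
 [108.23053366 265.21419425]]
```

View pics/crop1.png

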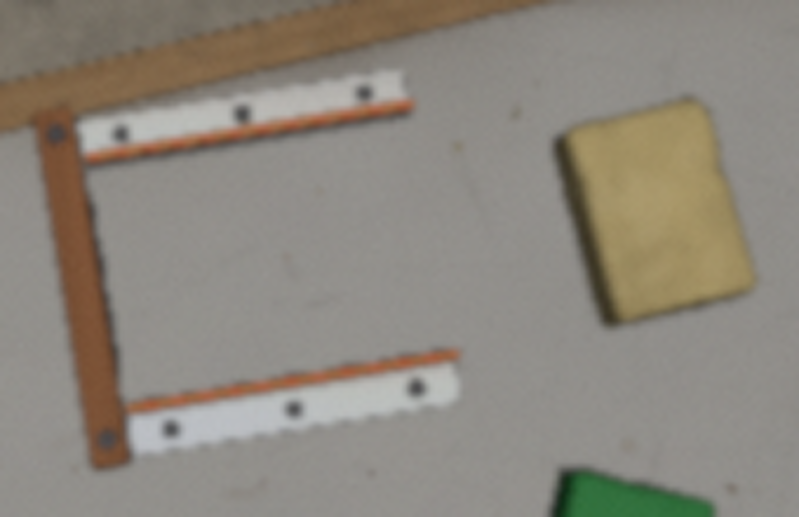

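View pics/crop2.png

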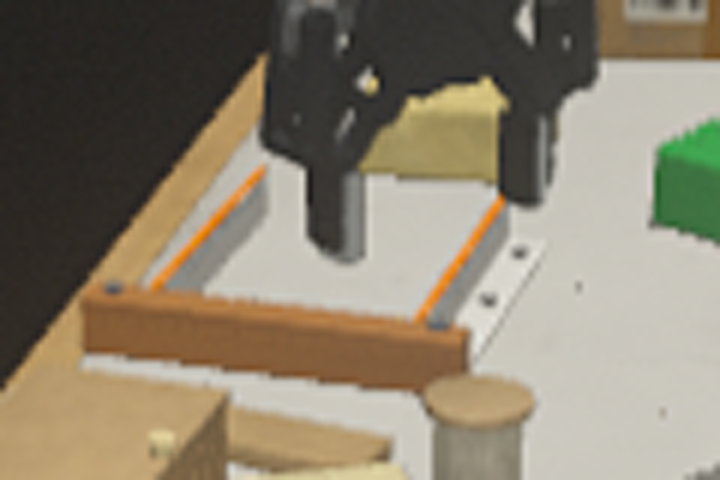

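Crop shows the yellow block just outside the lane mouth, skewed a few degrees; the gripper currently hangs near the stop. Lane rails: inner top edges read at crop (87,163)-(412,108) and (128,406)-(460,350).

```bash
cat > fit.py <<'E'
from h import *
import pickle
from scipy.optimize import minimize, least_squares
def lanefit(c,pts):
    # pts: (uv, lane xyz)
    uv=np.array([p[0] for p in pts]); L=np.array([p[1] for p in pts])
    def W(q,P):
        cs,sn=np.cos(q[2]),np.sin(q[2]); return np.c_[q[0]+cs*P[:,0]-sn*P[:,1],q[1]+sn*P[:,0]+cs*P[:,1],P[:,2]]
    r=least_squares(lambda q:(proj(c,W(q,L))-uv).ravel(),[.48,-.1,1.6])
    return r.x,r.fun.reshape(-1,2)
def boxpts(q,z0=0,z1=.053):
    P=np.array([[x,y,z] for x in(-.044,.042) for y in(-.06,.06) for z in (z0,z1)])
    cs,sn=np.cos(q[2]),np.sin(q[2]); return np.c_[q[0]+cs*P[:,0]-sn*P[:,1],q[1]+sn*P[:,0]+cs*P[:,1],P[:,2]]
def blockfit(c,mask,q0,S=8,off=None):
    u0,v0,u1,v1=off; m=cv2.resize(mask[v0:v1,u0:u1].astype(np.float32),None,fx=S,fy=S,interpolation=cv2.INTER_LINEAR)>.5
    def cost(q):
        p=proj(c,boxpts(q)); h=cv2.convexHull(((p-[u0,v0]+.5)*S-.5).astype(np.float32))
        r=np.zeros(m.shape,np.uint8); cv2.fillConvexPoly(r,np.round(h).astype(np.int32),1)
        return np.logical_xor(r>0,m).sum()/m.sum()
    best=None
    for dy in(-.01,0,.01):
        r=minimize(cost,np.array(q0)+[0,dy,0],method='Nelder-Mead',options=dict(initial_simplex=np.array(q0)+[[0,dy,0],[.015,dy,0],[0,dy+.015,0],[0,dy,.15]],xatol=1e-5,fatol=1e-5,maxiter=400))
        if best is None or r.fun<best.fun: best=r
    return best.x,best.fun
E
python3 - <<'E'
from fit import *
d=pickle.load(open('cams0.pkl','rb')); c=d['top']
f=lambda u,v:[(u+.5)/4.7-.5+235,(v+.5)/4.7-.5+110]
q,res=lanefit(c,[(f(87,163),[.2,-.073,.034]),(f(412,108),[0,-.073,.034]),(f(128,406),[.2,.073,.034]),(f(460,350),[0,.073,.034])])
print('lane',q,res.round(2).tolist())
hsv=cv2.cvtColor(c['color'],cv2.COLOR_RGB2HSV)
m=(hsv[...,1]>75)&(hsv[...,0]>12)&(hsv[...,0]<40); mm=np.zeros_like(m); mm[120:190,345:405]=m[120:190,345:405]
print(mm.sum())
b,e=blockfit(c,mm,[.5,-.22,q[2]],off=(345,120,405,190)); print('block',b,e)
cs,sn=np.cos(q[2]),np.sin(q[2]); dd=b[:2]-q[:2]
print('in lane', cs*dd[0]+sn*dd[1],-sn*dd[0]+cs*dd[1],np.degrees(b[2]-q[2]))
im=cv2.resize(c['color'][110:220,235:405],None,fx=4.7,fy=4.7,interpolation=cv2.INTER_CUBIC)
for p in (proj(c,boxpts(b))): cv2.circle(im,tuple(int(x) for x in ((p-[235,110]+.5)*4.7-.5)),3,(255,0,0),-1)
mk=cv2.resize(mm[110:220,235:405].astype(np.uint8),None,fx=4.7,fy=4.7)
cv2.drawContours(im,cv2.findContours(mk,0,1)[0],-1,(0,0,255),1)
save('fit1.png',im)
E
```

```text
lane [ 0.49265286 -0.08279293  1.75710854] [[-0.57, 0.26], [0.83, -0.09], [-0.39, 0.07], [0.14, -0.25]]
1356
block [ 0.50308681 -0.20839206  1.85881441] 0.16402720147533426
in lane -0.12535825782769905 0.013012117679303475 5.827317092611641
```

View pics/fit1.png

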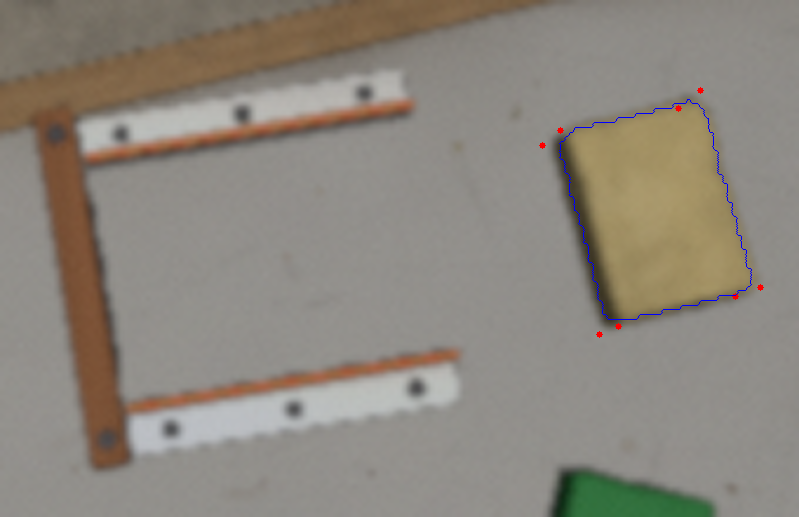

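Request:
move_arm(
  motion=[
    [60,[-0.66,-0.61,0],0.9],
    [60,[-1.3,-1.2,0],1.8],
    [60,[-2.0,-1.8,0],2.8],
    [60,[-2.6,-2.4,0],3.7],
    [60,[-3.3,-3.0,0],4.6],
    [60,[-4.0,-3.7,0],5.5],
    [60,[-4.6,-4.2,0],6.4],
    [60,[-5.3,-4.9,0],7.4],
    [60,[-5.9,-5.5,0],8.3],
    [60,[-6.6,-6.0,0],9.2],
  ],
)

```text
clock: 1.15
eef_pos: [0.3828, 0.0439, 0.2313]
tool_rot: [0.642, 0.767, -0.0, -0.0]
ft_force: [0.5, 1.1, 0.7]
grip_width: 0.0604
```

```bash
cat > st.py <<'E'
from h import *
from scipy.spatial.transform import Rotation as Ro
def st():
    o=get_obs(); R=Ro.from_quat(o['tool_rot']).as_matrix()
    print('t',round(float(o['clock']),2),'pos',np.round(o['eef_pos'],4),'xaxis',np.round(R[:,0],4),'z',np.round(R[:,2],4),'F',np.round(o['ft_force'],2),'w',o['grip_width'])
    return o,R
def togo(P,ang):
    o,R=st(); d=R.T@(np.array(P)-o['eef_pos']); a=np.arctan2(R[1,0],R[0,0])
    print('units',np.round(d/.05,3),'roll',-np.degrees((ang-a+np.pi)%(2*np.pi)-np.pi)/6)
E
python3 -c "
from st import *
togo([.5276,-.295,.231],1.757)"
```

```text
t 1.15 pos [0.3828 0.0439 0.2313] xaxis [-1.762e-01  9.844e-01  2.000e-04] z [-3.e-04  1.e-04 -1.e+00] F [0.54 1.15 0.71] w 0.06040207118500762
units [-7.182e+00  1.657e+00  5.000e-03] roll -0.086729523501404
```

Request:
move_arm(
  motion=[
    [60,[-0.9,0.2,0],0],
    [60,[-1.8,0.4,0],0],
    [60,[-2.7,0.6,0],0],
    [60,[-3.5,0.8,0],0],
    [60,[-4.4,1.0,0],0],
    [60,[-5.3,1.2,0],0],
    [60,[-6.2,1.4,0],0],
    [60,[-7.1,1.6,0],0],
    [60,[-7.1,1.6,0],0],
    [60,[-7.1,1.6,0],0],
  ],
)

```text
clock: 2.15
eef_pos: [0.5255, -0.2896, 0.2296]
tool_rot: [0.641, 0.768, -0.0, -0.001]
ft_force: [-0.8, 0.7, 0.7]
grip_width: 0.0601
```

```bash
python3 - <<'E'
from st import *
import pickle
o,R=st(); w=camera('wrist'); save('w1.png',w['color']); t=camera('top'); save('top1.png',t['color'])
# wrist as ordinary cam
T=np.eye(4);T[:3,:3]=R;T[:3,3]=o['eef_pos']; M=np.linalg.inv(T@w['mount'])
w['rvec']=cv2.Rodrigues(M[:3,:3])[0].ravel(); w['tvec']=M[:3,3]
pickle.dump(dict(w=w,top=t),open('cams1.pkl','wb')); print(w['fx'],w['cx'],w['cy'])
E
```

```text
t 2.15 pos [ 0.5255 -0.2896  0.2296] xaxis [-0.1787  0.9839  0.0021] z [-0.0025  0.0017 -1.    ] F [-0.8   0.67  0.74] w 0.06010413460884711
343.28747451981485 254.08595361441382 194.82456915669968
```

View pics/w1.png

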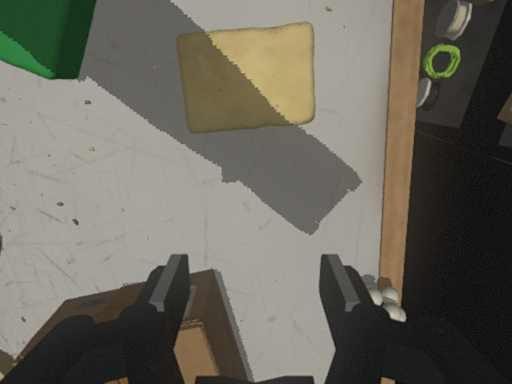

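View pics/top1.png

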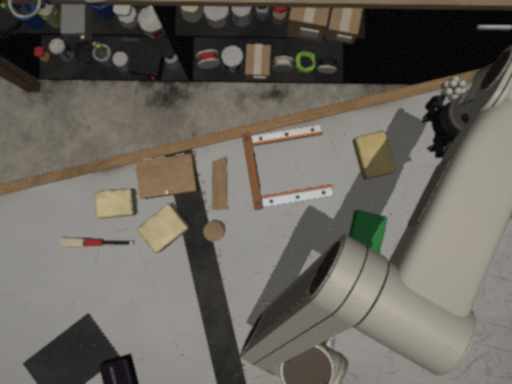

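Wrist view: block at (178-315, 23-132), nearly aligned with the tool; a carton stands behind the hand at (200,300) lower-left. Enlarge the block and locate the carton.

```bash
python3 - <<'E'
from fit import *
d=pickle.load(open('cams1.pkl','rb')); w=d['w']
save('cw1.png',cv2.resize(w['color'][0:150,160:340],None,fx=4.4,fy=4.4,interpolation=cv2.INTER_CUBIC))
t=d['top']
print('carton corner at z .12/.0',ray(t,[(454,158)]*2,[.12,0]), ray(w,[(212,270)]*2,[.12,.0]))
save('ct1.png',cv2.resize(t['color'][60:240,330:512],None,fx=3.2,fy=3.2,interpolation=cv2.INTER_CUBIC))
E
```

```text
carton corner at z .12/.0 [[ 0.48579363 -0.39765044  0.12      ]
 [ 0.50312767 -0.44716512  0.        ]] [[ 0.50314671 -0.3649933   0.12      ]
 [ 0.4995394  -0.4401977   0.        ]]
```

View pics/cw1.png

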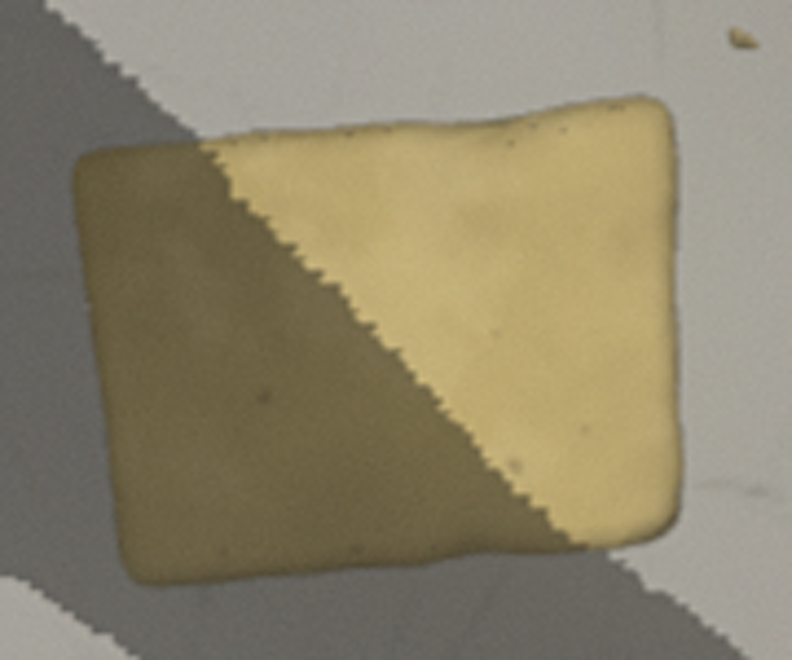

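View pics/ct1.png

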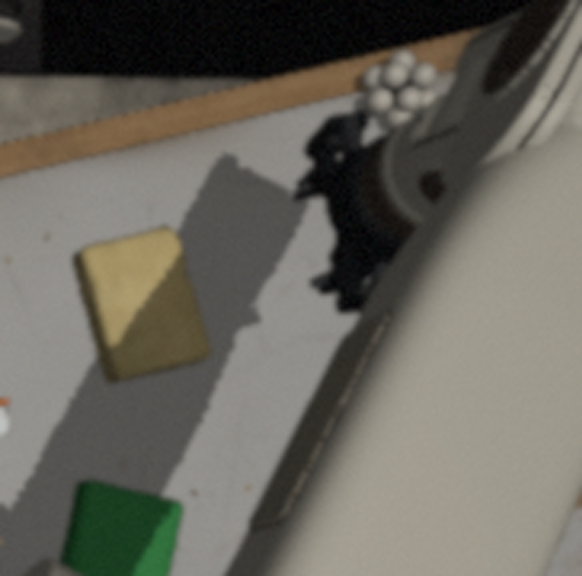

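```bash
cat >> fit.py <<'E'
def wmask(im,box):
    lab=cv2.cvtColor(im,cv2.COLOR_RGB2LAB).astype(int)
    m=np.zeros(im.shape[:2],bool); u0,v0,u1,v1=box; m[v0:v1,u0:u1]=(lab[...,2]>137)[v0:v1,u0:u1]
    n,l,s,_=cv2.connectedComponentsWithStats(m.astype(np.uint8)); k=1+np.argmax(s[1:,4]); return l==k
def lane(q,b):
    cs,sn=np.cos(q[2]),np.sin(q[2]); dd=np.array(b[:2])-q[:2]; return [round(1000*(cs*dd[0]+sn*dd[1]),1),round(1000*(-sn*dd[0]+cs*dd[1]),1),round(np.degrees(b[2]-q[2]),2)]
LANE=np.array([.4927,-.0828,1.757])
def show(c,b,box,name,S,m=None):
    u0,v0,u1,v1=box; im=cv2.resize(c['color'][v0:v1,u0:u1],None,fx=S,fy=S,interpolation=cv2.INTER_CUBIC)
    P=proj(c,boxpts(b)); T=lambda p:tuple(int(round(x)) for x in ((p-[u0,v0]+.5)*S-.5))
    for i,j in [(0,1),(2,3),(4,5),(6,7),(0,2),(4,6),(0,4),(2,6),(1,3),(5,7),(1,5),(3,7)]: cv2.line(im,T(P[i]),T(P[j]),(255,0,0) if (i%2 and j%2) else (0,200,255),1)
    if m is not None: cv2.drawContours(im,cv2.findContours(cv2.resize(m[v0:v1,u0:u1].astype(np.uint8),None,fx=S,fy=S),0,1)[0],-1,(0,0,255),1)
    save(name,im)
E
python3 - <<'E'
from fit import *
d=pickle.load(open('cams1.pkl','rb')); w=d['w']
bx=(160,0,340,150)
m=wmask(w['color'],bx); print(m.sum())
b,e=blockfit(w,m,[.503,-.208,1.857],off=bx); print(b,e,lane(LANE,b))
show(w,b,bx,'f2.png',4.4,m)
c=pickle.load(open('cams0.pkl','rb'))['top']; bx=(345,120,405,190)
lab=cv2.cvtColor(c['color'],cv2.COLOR_RGB2LAB); 
m=wmask(c['color'],bx); b,e=blockfit(c,m,[.503,-.208,1.857],off=bx); print(b,e,lane(LANE,b)); show(c,b,bx,'f3.png',8,m)
E
```

```text
13260
[ 0.50511283 -0.21141081  1.84005217] 0.06196913562789295 [np.float64(-128.7), np.float64(11.6), np.float64(4.76)]
[ 0.50443059 -0.21203942  1.85622835] 0.09995422443107507 [np.float64(-129.2), np.float64(12.4), np.float64(5.69)]
```

View pics/f2.png

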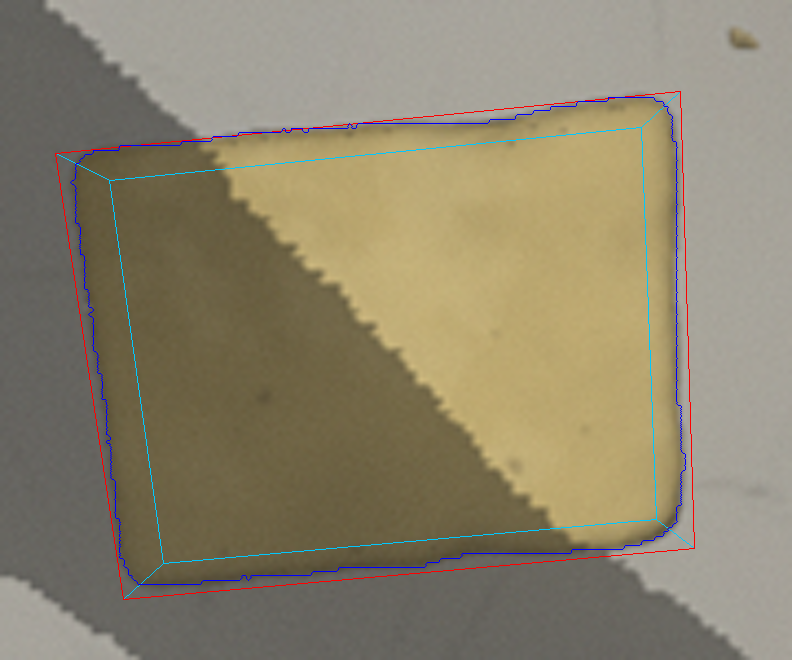

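View pics/f3.png

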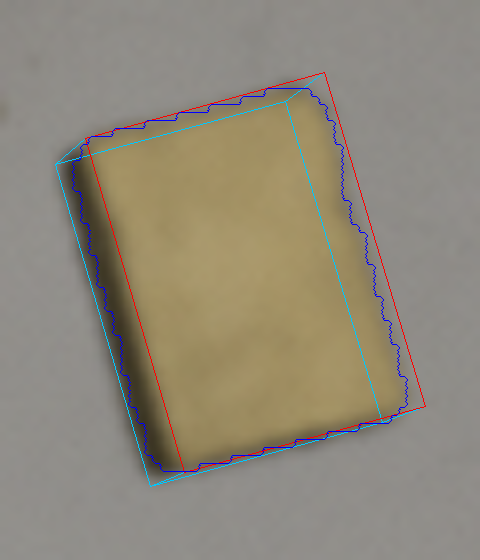

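```bash
python3 - <<'E'
from fit import *
from st import *
d=pickle.load(open('cams0.pkl','rb')); c=d['top']; im=c['color'].astype(int)
m=(im[...,1]>im[...,0]+40)&(im[...,1]>im[...,2]+40); m[:200]=0; m[:,:340]=0
ys,xs=np.nonzero(m); r=cv2.minAreaRect(np.c_[xs,ys].astype(np.float32)); bp=cv2.boxPoints(r); print(bp)
for p in ray(c,bp,.05): print('green in lane',lane(LANE,[p[0],p[1],0])[:2],p)
print(get_obs()['joint_pos'])
def L(x,y): 
    cs,sn=np.cos(LANE[2]),np.sin(LANE[2]); return LANE[0]+cs*x-sn*y, LANE[1]+sn*x+cs*y
P=L(-.128,.108); print(P); togo([*P,.1],LANE[2]-np.pi/2)
E
```

```text
[[348.34637 251.71706]
 [357.2     210.39998]
 [386.42926 216.6634 ]
 [377.57562 257.98047]]
green in lane [np.float64(-5.7), np.float64(262.3)] [ 0.23599808 -0.13692114  0.05      ]
green in lane [np.float64(-50.0), np.float64(156.7)] [ 0.34798365 -0.1609465   0.05      ]
green in lane [np.float64(-125.1), np.float64(186.9)] [ 0.33223597 -0.2403295   0.05      ]
green in lane [np.float64(-80.3), np.float64(292.1)] [ 0.22050367 -0.21578845  0.05      ]
[-5.01608446e-01  4.43241866e-01  2.93527690e-01  1.42249704e+00
  2.21422502e-04  8.87203897e-01]
(np.float64(0.4102634546254318), np.float64(-0.22858139794468554))
t 2.25 pos [ 0.5254 -0.2881  0.231 ] xaxis [-0.181   0.9835  0.0011] z [-1.1e-03  9.0e-04 -1.0e+00] F [-0.01 -1.07  0.16] w 0.06029812294997448
units [ 1.584 -2.047  2.623] roll 14.959698569919716
```

Request:
move_arm(
  motion=[
    [50,[0.2,-0.2,0.1],1.4],
    [50,[0.4,-0.5,0.2],2.8],
    [50,[0.6,-0.8,0.4],4.2],
    [50,[0.8,-1.0,0.6],5.6],
    [50,[1.0,-1.3,0.8],7.0],
    [50,[1.2,-1.6,1.0],8.4],
    [50,[1.4,-1.9,1.2],9.8],
    [50,[1.58,-2.05,1.5],11.2],
    [50,[1.58,-2.05,1.7],12.6],
    [50,[1.58,-2.05,1.8],14.0],
  ],
)

```text
clock: 3.25
eef_pos: [0.4096, -0.2277, 0.1413]
tool_rot: [0.99, 0.141, -0.0, -0.0]
ft_force: [-0.3, -0.2, 0.2]
grip_width: 0.0501
```

```bash
cat >> st.py <<'E'
from fit import *
def L(x,y):
    cs,sn=np.cos(LANE[2]),np.sin(LANE[2]); return LANE[0]+cs*x-sn*y, LANE[1]+sn*x+cs*y
def wl():
    o=get_obs(); R=Ro.from_quat(o['tool_rot']).as_matrix(); a=np.arctan2(R[1,0],R[0,0]); print('tool in lane',lane(LANE,[*o['eef_pos'][:2],a]))
def wcam(name):
    o,R=st(); wl(); w=camera('wrist'); save(name,w['color'])
    T=np.eye(4);T[:3,:3]=R;T[:3,3]=o['eef_pos']; M=np.linalg.inv(T@w['mount'])
    w['rvec']=cv2.Rodrigues(M[:3,:3])[0].ravel(); w['tvec']=M[:3,3]; pickle.dump(w,open('w.pkl','wb')); return w
E
python3 - <<'E'
from st import *
togo([*L(-.128,.108),.02],LANE[2]-np.pi/2); wcam('w2.png')
E
```

```text
t 3.25 pos [ 0.4096 -0.2277  0.1413] xaxis [ 9.604e-01  2.787e-01 -2.000e-04] z [-2.e-04  2.e-04 -1.e+00] F [-0.33 -0.2   0.19] w 0.05014151954057565
units [0.008 0.021 2.426] roll 0.9189386544068706
t 3.25 pos [ 0.4096 -0.2277  0.1413] xaxis [ 9.604e-01  2.787e-01 -2.000e-04] z [-2.e-04  2.e-04 -1.e+00] F [-0.33 -0.2   0.19] w 0.05014151954057565
tool in lane [np.float64(-127.0), np.float64(108.5), np.float64(-84.49)]
```

View pics/w2.png

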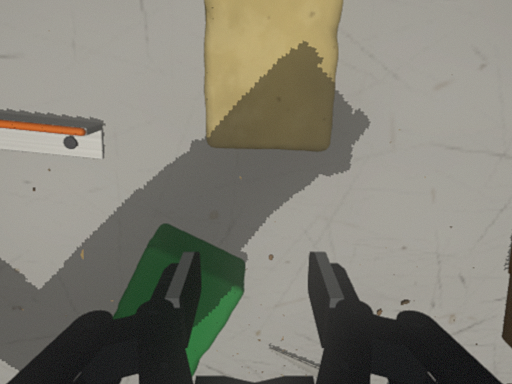

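```bash
python3 - <<'E'
from st import *
w=pickle.load(open('w.pkl','rb'))
for uv,z in [((245,262),.053),((165,225),.053),((86,129),.034),((2,121),.034)]:
    p=ray(w,[uv],z)[0]; print(uv,lane(LANE,[p[0],p[1],0])[:2])
save('c3.png',cv2.resize(w['color'][100:170,0:120],None,fx=6,fy=6,interpolation=cv2.INTER_CUBIC))
E
```

```text
(245, 262) [np.float64(-125.8), np.float64(158.2)]
(165, 225) [np.float64(-64.8), np.float64(133.2)]
(86, 129) [np.float64(-2.7), np.float64(71.9)]
(2, 121) [np.float64(56.7), np.float64(72.0)]
```

View pics/c3.png

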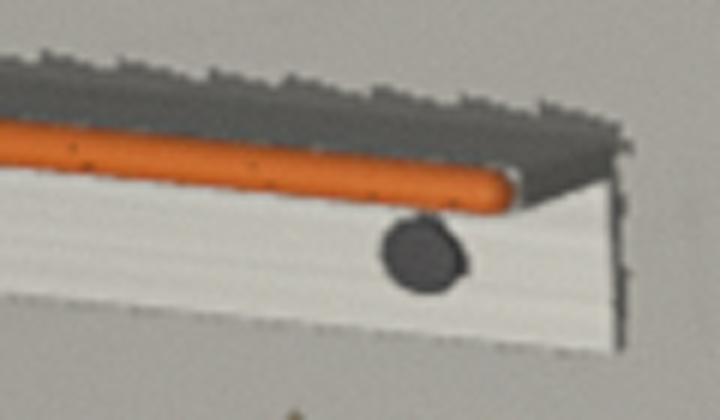

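Request:
move_arm(
  motion=[
    [50,[0.01,0.02,0.3],0.92],
    [50,[0.01,0.02,0.6],0.92],
    [50,[0.01,0.02,0.9],0.92],
    [50,[0.01,0.02,1.2],0.92],
    [50,[0.01,0.02,1.5],0.92],
    [50,[0.01,0.02,1.8],0.92],
    [50,[0.01,0.02,2.1],0.92],
    [50,[0.01,0.02,2.3],0.92],
    [50,[0.01,0.02,2.4],0.92],
    [50,[0.01,0.02,2.4],0.92],
  ],
)

```text
clock: 4.3
eef_pos: [0.4114, -0.23, 0.0213]
tool_rot: [0.995, 0.096, -0.0, -0.0]
ft_force: [-0.4, -0.2, 0.3]
grip_width: 0.0499
```

```bash
python3 - <<'E'
from st import *
wcam('w3.png')
E
```

```text
t 4.3 pos [ 0.4114 -0.23    0.0213] xaxis [ 9.817e-01  1.903e-01 -4.000e-04] z [-5.e-04  3.e-04 -1.e+00] F [-0.41 -0.22  0.33] w 0.049909822822760824
tool in lane [np.float64(-129.6), np.float64(107.2), np.float64(-89.7)]
```

View pics/w3.png

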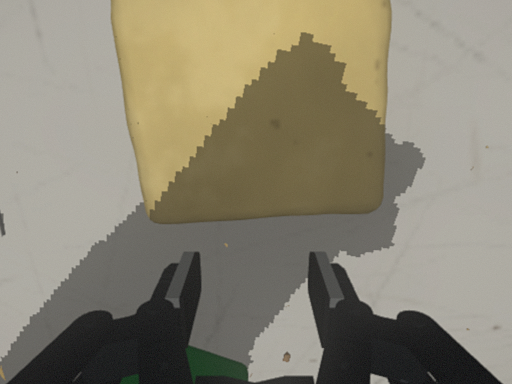

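Request:
move_arm(
  motion=[
    [50,[0.06,0,0],0.05],
    [50,[0.12,0,0],0.05],
    [50,[0.18,0,0],0.05],
    [50,[0.24,0,0],0.05],
    [50,[0.3,0,0],0.05],
    [50,[0.36,0,0],0.05],
    [50,[0.42,0,0],0.05],
    [50,[0.48,0,0],0.05],
    [50,[0.52,0,0],0.05],
    [50,[0.52,0,0],0.05],
  ],
)

```text
clock: 5.35
eef_pos: [0.4342, -0.2254, 0.0211]
tool_rot: [0.996, 0.092, -0.003, -0.0]
ft_force: [-8.2, -1.5, 6.1]
grip_width: 0.0501
```

```bash
python3 - <<'E'
from st import *
wcam('w4.png')
E
```

```text
t 5.35 pos [ 0.4342 -0.2254  0.0211] xaxis [ 0.983   0.1835 -0.006 ] z [-6.e-03 -1.e-04 -1.e+00] F [-8.24 -1.49  6.08] w 0.05005413397127094
tool in lane [np.float64(-129.3), np.float64(83.8), np.float64(-90.1)]
```

View pics/w4.png

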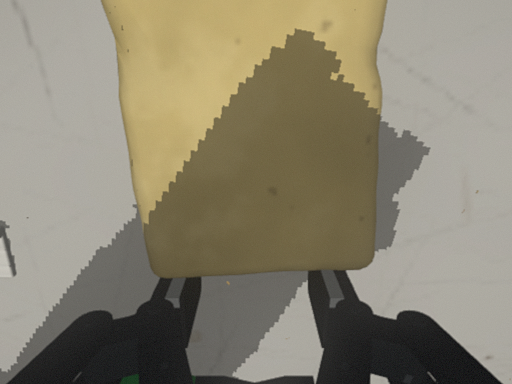

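Request:
move_arm(
  motion=[
    [50,[0.03,0,0],0],
    [50,[0.06,0,0],0],
    [50,[0.09,0,0],0],
    [50,[0.12,0,0],0],
    [50,[0.14,0,0],0],
    [50,[0.16,0,0],0],
    [50,[0.18,0,0],0],
    [50,[0.18,0,0],0],
    [50,[0.18,0,0],0],
    [50,[0.18,0,0],0],
  ],
)

```text
clock: 6.4
eef_pos: [0.4422, -0.2226, 0.0207]
tool_rot: [0.996, 0.092, -0.004, -0.002]
ft_force: [-8.5, 1.9, 5.5]
grip_width: 0.0501
```

```bash
python3 - <<'E'
from st import *
w=wcam('w5.png')
t=camera('top'); save('top5.png',t['color']); pickle.dump(t,open('t.pkl','wb'))
E
```

```text
t 6.4 pos [ 0.4422 -0.2226  0.0207] xaxis [ 0.9829  0.1838 -0.0068] z [-0.0074  0.0023 -1.    ] F [-8.53  1.91  5.55] w 0.05007477625601958
tool in lane [np.float64(-128.1), np.float64(75.6), np.float64(-90.08)]
```

View pics/w5.png

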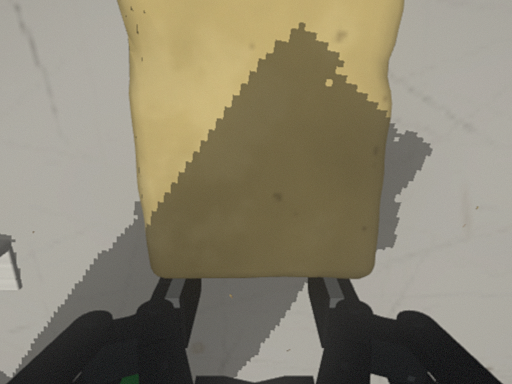

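View pics/top5.png

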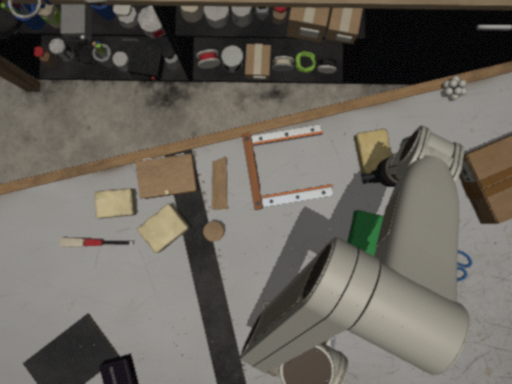

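Request:
move_arm(
  motion=[
    [50,[0.02,0,0],0],
    [50,[0.04,0,0],0],
    [50,[0.06,0,0],0],
    [50,[0.07,0,0],0],
    [50,[0.07,0,0],0],
    [50,[0.0,0,0],0],
    [50,[-0.1,0,0],0],
    [50,[-0.3,0,0],0],
    [50,[-0.5,0,-0.3],0],
    [50,[-0.6,0,-0.8],0],
  ],
)

```text
clock: 7.5
eef_pos: [0.4137, -0.2287, 0.0601]
tool_rot: [0.996, 0.092, -0.002, -0.001]
ft_force: [0.4, -0.3, 0.4]
grip_width: 0.05
```

```bash
python3 - <<'E'
from st import *
togo([*L(-.215,.0),.231],LANE[2])
E
```

```text
t 7.5 pos [ 0.4137 -0.2287  0.0601] xaxis [ 0.9831  0.1831 -0.0039] z [-0.0044  0.0022 -1.    ] F [ 0.35 -0.34  0.35] w 0.0500172315702191
units [ 2.084  1.71  -3.431] roll -15.02009037812237
```

Request:
move_arm(
  motion=[
    [60,[0,0,-0.9],-1.0],
    [60,[0,0,-1.8],-2.4],
    [60,[0,0.2,-2.6],-3.8],
    [60,[0.3,0.5,-3.4],-5.2],
    [60,[0.7,0.8,-3.4],-6.6],
    [60,[1.1,1.1,-3.4],-8.0],
    [60,[1.5,1.4,-3.4],-9.4],
    [60,[1.9,1.7,-3.4],-10.8],
    [60,[2.08,1.7,-3.4],-12.2],
    [60,[2.08,1.7,-3.4],-13.6],
  ],
)

```text
clock: 8.5
eef_pos: [0.5351, -0.2943, 0.2304]
tool_rot: [0.691, 0.723, 0.0, -0.0]
ft_force: [-0.6, -0.6, -0.4]
grip_width: 0.06
```

Request:
move_arm(
  motion=[
    [60,[0,0,0],-1.4],
    [60,[0,0,0],-1.4],
    [60,[0,0,0],-1.4],
    [60,[0,0,0],-1.4],
    [60,[0,0,0],-1.4],
    [60,[0,0,0],-1.4],
    [60,[0,0,0],-1.4],
    [60,[0,0,0],-1.4],
    [60,[0,0,0],-1.4],
    [60,[0,0,0],-1.4],
  ],
)

```text
clock: 9.5
eef_pos: [0.5344, -0.2939, 0.2313]
tool_rot: [0.639, 0.769, -0.0, -0.0]
ft_force: [-0.5, 0.2, -1.4]
grip_width: 0.0596
```

```bash
python3 - <<'E'
from st import *
w=wcam('w6.png'); bx=(130,0,380,170)
m=wmask(w['color'],bx); print(m.sum())
b,e=blockfit(w,m,[*L(-.128,0),1.757],off=bx); print(b,e,lane(LANE,b)); show(w,b,bx,'f6.png',3.2,m)
c=camera('top'); save('top6.png',c['color']); pickle.dump(c,open('t.pkl','wb')); bx=(345,115,405,190)
m=wmask(c['color'],bx); b,e=blockfit(c,m,[*L(-.128,0),1.757],off=bx); print(b,e,lane(LANE,b)); show(c,b,bx,'f6t.png',8,m)
E
```

```text
t 9.5 pos [ 0.5344 -0.2939  0.2313] xaxis [-0.1836  0.983  -0.    ] z [-0. -0. -1.] F [-0.5   0.23 -1.43] w 0.05963399351433814
tool in lane [np.float64(-215.1), np.float64(-1.9), np.float64(-0.09)]
13290
[ 0.51600132 -0.21228114  1.75964378] 0.061368360657279644 [np.float64(-131.6), np.float64(1.1), np.float64(0.15)]
[ 0.51558399 -0.21092177  1.78027479] 0.1278265496142591 [np.float64(-130.1), np.float64(1.2), np.float64(1.33)]
```

View pics/f6.png

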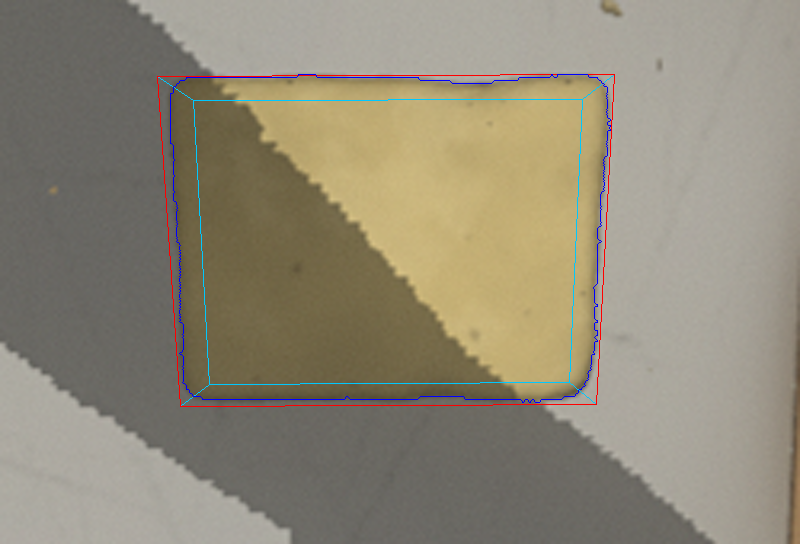

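View pics/f6t.png

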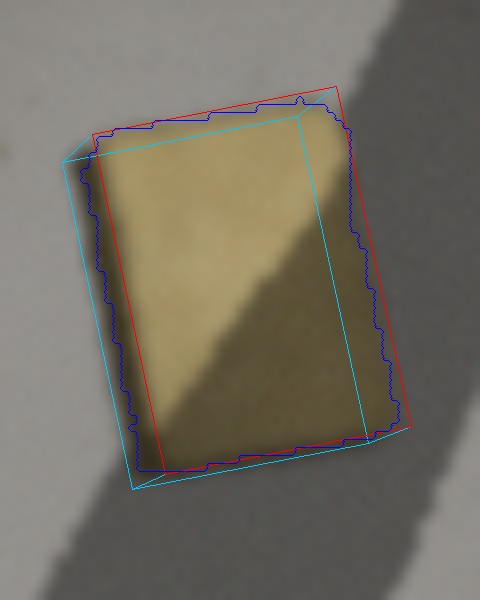

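View pics/w6.png

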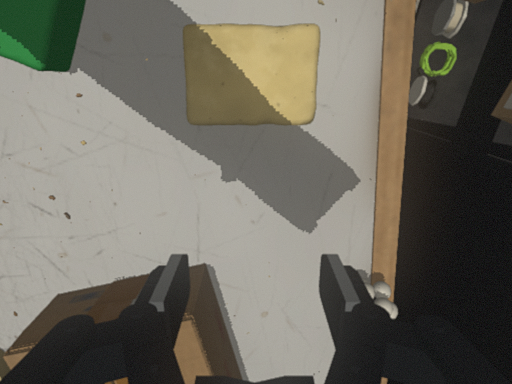

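Request:
move_arm(
  motion=[
    [60,[0,-0.04,0.5],0],
    [60,[0,-0.04,1.0],0],
    [60,[0,-0.04,1.5],0],
    [60,[0,-0.04,2.0],0],
    [60,[0,-0.04,2.5],0],
    [60,[0,-0.04,3.0],0],
    [60,[0,-0.04,3.5],0],
    [60,[0,-0.04,4.0],0],
    [60,[0,-0.04,4.2],0],
    [60,[0,-0.04,4.2],0],
  ],
)

```text
clock: 10.6
eef_pos: [0.5311, -0.2936, 0.0196]
tool_rot: [0.639, 0.769, -0.0, -0.002]
ft_force: [-0.2, -0.9, -0.6]
grip_width: 0.06
```

Request:
move_arm(
  motion=[
    [60,[0.06,0,0],0],
    [60,[0.12,0,0],0],
    [60,[0.18,0,0],0],
    [60,[0.24,0,0],0],
    [60,[0.3,0,0],0],
    [60,[0.36,0,0],0],
    [60,[0.42,0,0],0],
    [60,[0.48,0,0],0],
    [60,[0.54,0,0],0],
    [60,[0.6,0,0],0],
  ],
)

```text
clock: 11.6
eef_pos: [0.5269, -0.2651, 0.0213]
tool_rot: [0.639, 0.769, -0.001, 0.0]
ft_force: [0.9, -4.0, -1.3]
grip_width: 0.0602
```

```bash
python3 - <<'E'
from st import *
wcam('w7.png')
E
```

```text
t 11.6 pos [ 0.5269 -0.2651  0.0213] xaxis [-0.1835  0.983  -0.0014] z [ 0.     -0.0014 -1.    ] F [ 0.91 -4.01 -1.27] w 0.060188625322771395
tool in lane [np.float64(-185.5), np.float64(0.1), np.float64(-0.09)]
```

View pics/w7.png

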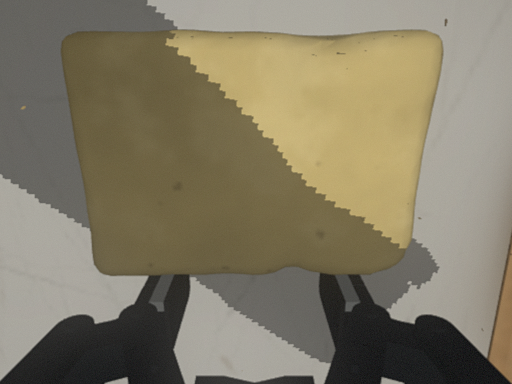

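Request:
move_arm(
  motion=[
    [60,[0.08,0,0],0],
    [60,[0.18,0,0],0],
    [60,[0.3,0,0],0],
    [60,[0.42,0,0],0],
    [60,[0.54,0,0],0],
    [60,[0.66,0,0],0],
    [60,[0.78,0,0],0],
    [60,[0.9,0,0],0],
    [60,[0.98,0,0],0],
    [60,[1.02,0,0],0],
  ],
)

```text
clock: 12.65
eef_pos: [0.5174, -0.2142, 0.0213]
tool_rot: [0.639, 0.769, -0.0, -0.0]
ft_force: [0.3, -3.1, -1.3]
grip_width: 0.06
```

```bash
python3 - <<'E'
from st import *
wcam('w8.png')
c=camera('top'); save('top8.png',cv2.resize(c['color'][90:250,230:480],None,fx=3.2,fy=3.2,interpolation=cv2.INTER_CUBIC))
s=camera('scene'); save('sc8.png',cv2.resize(s['color'][100:240,200:380],None,fx=4.2,fy=4.2,interpolation=cv2.INTER_CUBIC))
pickle.dump((c,s),open('t.pkl','wb'))
E
```

```text
t 12.65 pos [ 0.5174 -0.2142  0.0213] xaxis [-0.1841  0.9829 -0.    ] z [-2.e-04 -1.e-04 -1.e+00] F [ 0.32 -3.12 -1.25] w 0.05995308466928202
tool in lane [np.float64(-133.7), np.float64(0.1), np.float64(-0.06)]
```

View pics/w8.png

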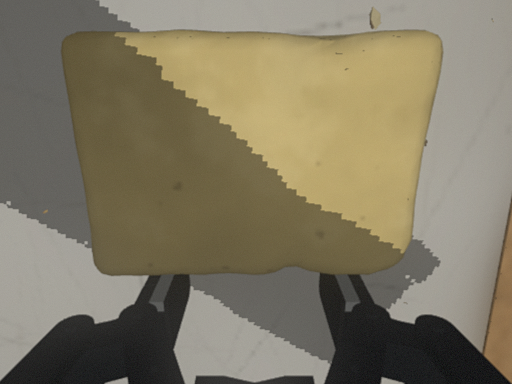

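View pics/top8.png

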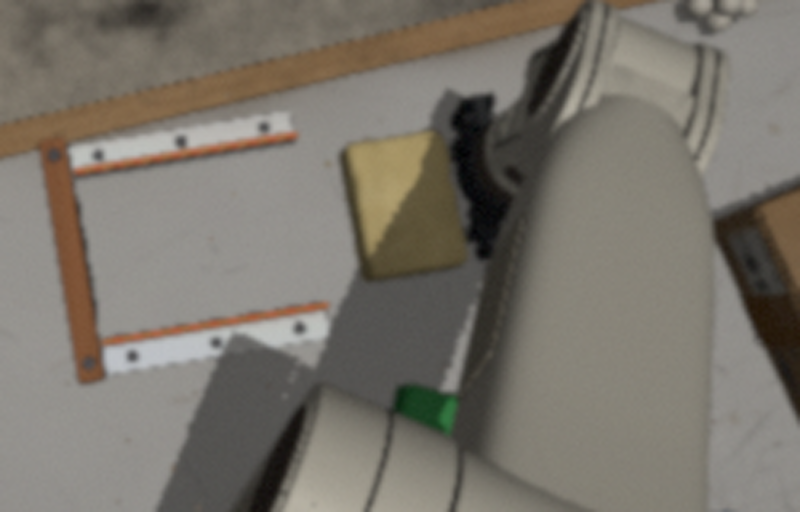

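View pics/sc8.png

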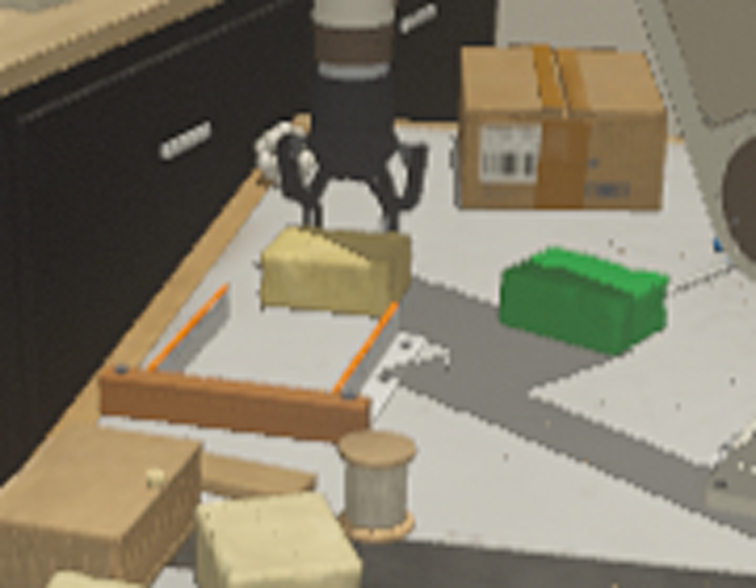

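```bash
cat > m.py <<'E'
from st import *
w=pickle.load(open('w.pkl','rb')); bx=(30,0,480,300)
m=wmask(w['color'],bx); o=get_obs(); 
T=lane(LANE,[*o['eef_pos'][:2],0])
b,e=blockfit(w,m,[*L(T[0]/1000+.055,.001),1.757],off=bx,S=2); print(e,lane(LANE,b)); show(w,b,bx,'fm.png',1.7,m)
c,s=pickle.load(open('t.pkl','rb'))
# full overlay of lane + block on top view
im=cv2.resize(c['color'][90:250,230:480],None,fx=3.2,fy=3.2,interpolation=cv2.INTER_CUBIC)
tp=lambda p:tuple(int(round(x)) for x in ((p-[230,90]+.5)*3.2-.5))
def ln(a,bb,col): 
    P=proj(c,[a,bb]); cv2.line(im,tp(P[0]),tp(P[1]),col,1)
for y in(-.073,.073): ln([*L(0,y),.034],[*L(.2,y),.034],(0,0,255))
ln([*L(.2,-.073),.0],[*L(.2,.073),.0],(0,0,255))
P=boxpts(b)
for i,j in [(1,3),(5,7),(1,5),(3,7),(0,2),(4,6),(0,4),(2,6)]: ln(P[i],P[j],(255,0,0) if i%2 else (0,200,255))
save('ov.png',im)
E
python3 m.py
```

```text
0.11489278869190225 [np.float64(-79.3), np.float64(-0.5), np.float64(0.17)]
```

View pics/fm.png

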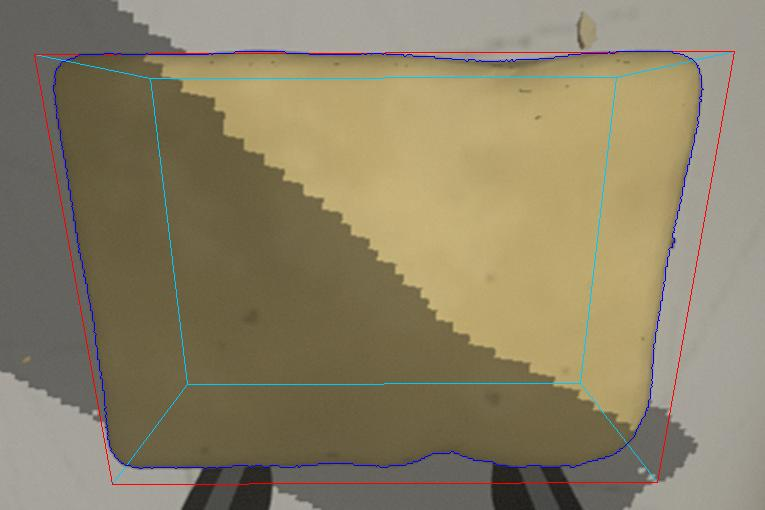

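View pics/ov.png

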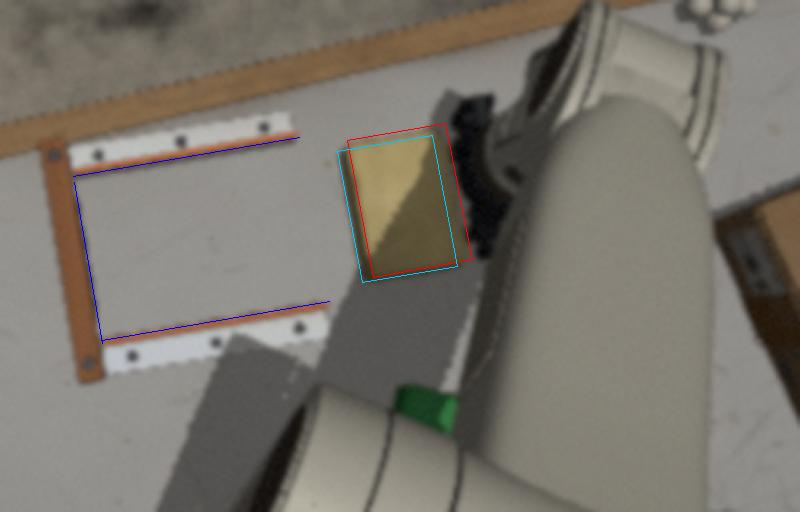

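Request:
move_arm(
  motion=[
    [60,[0.1,0,0],0],
    [60,[0.22,0,0],0],
    [60,[0.36,0,0],0],
    [60,[0.5,0,0],0],
    [60,[0.64,0,0],0],
    [60,[0.78,0,0],0],
    [60,[0.92,0,0],0],
    [60,[1.06,0,0],0],
    [60,[1.18,0,0],0],
    [60,[1.26,0,0],0],
  ],
)

```text
clock: 13.8
eef_pos: [0.5058, -0.1521, 0.0213]
tool_rot: [0.639, 0.769, -0.0, -0.0]
ft_force: [1.0, -3.9, -1.6]
grip_width: 0.0601
```

```bash
cat > look.py <<'E'
from st import *
import sys
n=sys.argv[1]
wcam('w%s.png'%n)
c=camera('top'); s=camera('scene'); save('sc%s.png'%n,cv2.resize(s['color'][100:240,200:380],None,fx=4.2,fy=4.2,interpolation=cv2.INTER_CUBIC))
pickle.dump((c,s),open('t.pkl','wb'))
E
python3 look.py 9; python3 m.py; cp pics/ov.png pics/ov9.png; cp pics/fm.png pics/fm9.png
```

```text
t 13.8 pos [ 0.5058 -0.1521  0.0213] xaxis [-0.1841  0.9829  0.    ] z [-2.e-04 -0.e+00 -1.e+00] F [ 1.   -3.92 -1.55] w 0.06014095653226444
tool in lane [np.float64(-70.5), np.float64(-0.0), np.float64(-0.06)]
0.11615142295898812 [np.float64(-16.2), np.float64(-0.4), np.float64(-0.0)]
```

View pics/w9.png

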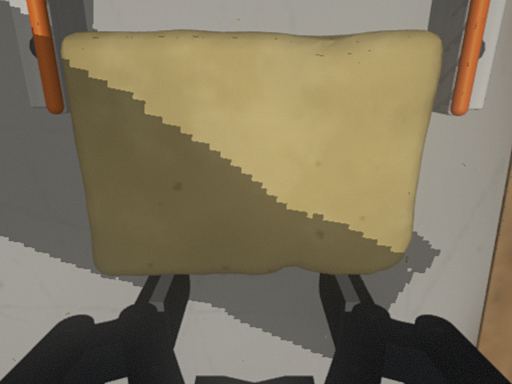

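View pics/ov9.png

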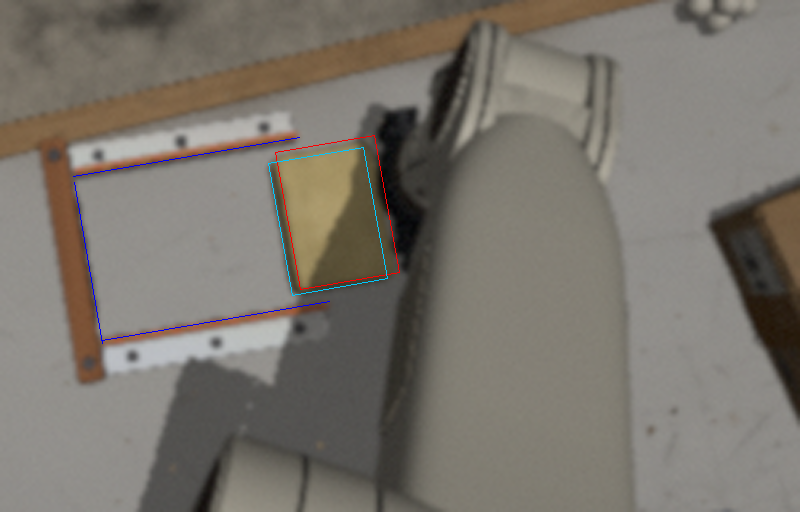

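View pics/sc9.png

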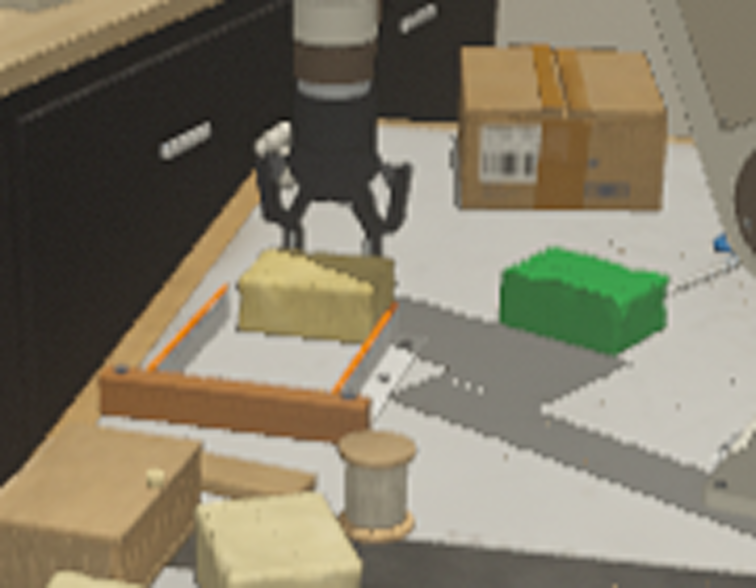

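```bash
python3 - <<'E'
from st import *
w=pickle.load(open('w.pkl','rb'))
save('c9.png',cv2.resize(w['color'][0:130,0:512],(800,203),interpolation=cv2.INTER_CUBIC))
for uv,z in [((63,108),.034),((451,110),.034),((38,2),.034),((474,2),.034)]:
    p=ray(w,[uv],z)[0]; print(uv,lane(LANE,[p[0],p[1],0])[:2])
E
```

```text
(63, 108) [np.float64(2.2), np.float64(69.9)]
(451, 110) [np.float64(1.4), np.float64(-72.4)]
(38, 2) [np.float64(36.6), np.float64(71.9)]
(474, 2) [np.float64(36.6), np.float64(-73.5)]
```

View pics/c9.png

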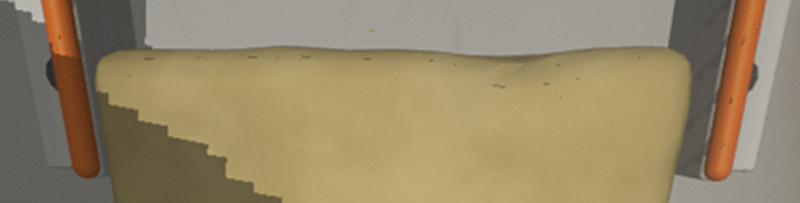

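Request:
move_arm(
  motion=[
    [60,[0.1,0,0],0],
    [60,[0.22,0.01,0],0],
    [60,[0.36,0.01,0],0],
    [60,[0.5,0.02,0],0],
    [60,[0.64,0.02,0],0],
    [60,[0.78,0.02,0],0],
    [60,[0.92,0.02,0],0],
    [60,[1.06,0.02,0],0],
    [60,[1.2,0.02,0],0],
    [60,[1.3,0.02,0],0],
  ],
)

```text
clock: 14.95
eef_pos: [0.4948, -0.088, 0.0213]
tool_rot: [0.639, 0.769, -0.0, -0.0]
ft_force: [1.1, -3.6, -1.4]
grip_width: 0.0602
```

```bash
python3 look.py 10; python3 m.py; cp pics/ov.png pics/ov10.png
```

```text
t 14.95 pos [ 0.4948 -0.088   0.0213] xaxis [-1.841e-01  9.829e-01  1.000e-04] z [-2.e-04  0.e+00 -1.e+00] F [ 1.14 -3.59 -1.43] w 0.060211030803847106
tool in lane [np.float64(-5.4), np.float64(-1.1), np.float64(-0.06)]
0.11420048589585552 [np.float64(48.8), np.float64(-1.8), np.float64(0.05)]
```

View pics/w10.png

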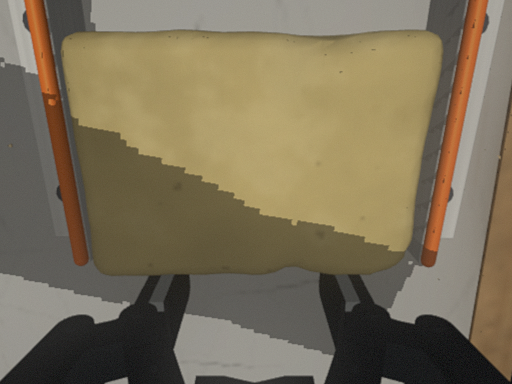

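View pics/sc10.png

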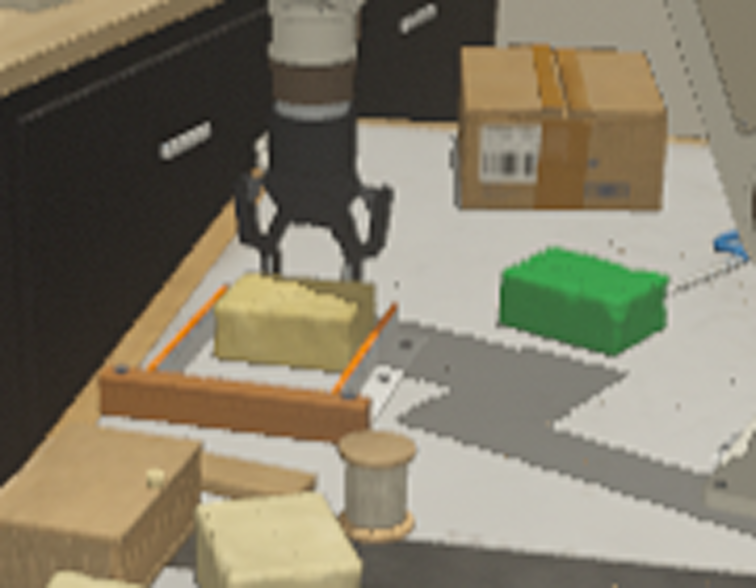

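Request:
move_arm(
  motion=[
    [60,[0.1,0,0],0],
    [60,[0.22,0.0,0],0],
    [60,[0.36,0.0,0],0],
    [60,[0.5,0.0,0],0],
    [60,[0.64,0.0,0],0],
    [60,[0.78,0.0,0],0],
    [60,[0.92,0.0,0],0],
    [60,[1.06,0.0,0],0],
    [60,[1.2,0.0,0],0],
    [60,[1.3,0.0,0],0],
  ],
)

```text
clock: 16.1
eef_pos: [0.4828, -0.0241, 0.0213]
tool_rot: [0.639, 0.769, -0.0, -0.0]
ft_force: [1.1, -3.7, -0.3]
grip_width: 0.0599
```

```bash
python3 look.py 11; python3 m.py; cp pics/ov.png pics/ov11.png
```

```text
t 16.1 pos [ 0.4828 -0.0241  0.0213] xaxis [-0.1841  0.9829 -0.    ] z [-1.e-04 -0.e+00 -1.e+00] F [ 1.11 -3.66 -0.33] w 0.05987065908542559
tool in lane [np.float64(59.5), np.float64(-1.2), np.float64(-0.06)]
0.11488945283041453 [np.float64(113.6), np.float64(-0.4), np.float64(-0.13)]
```

View pics/w11.png

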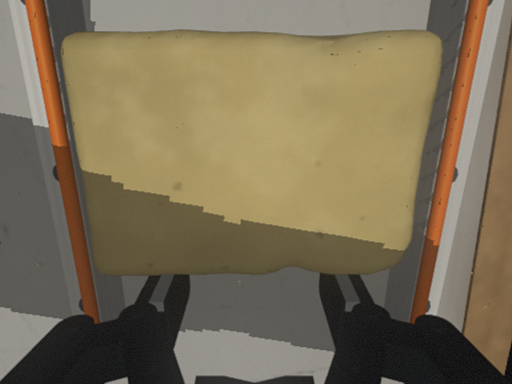

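View pics/ov11.png

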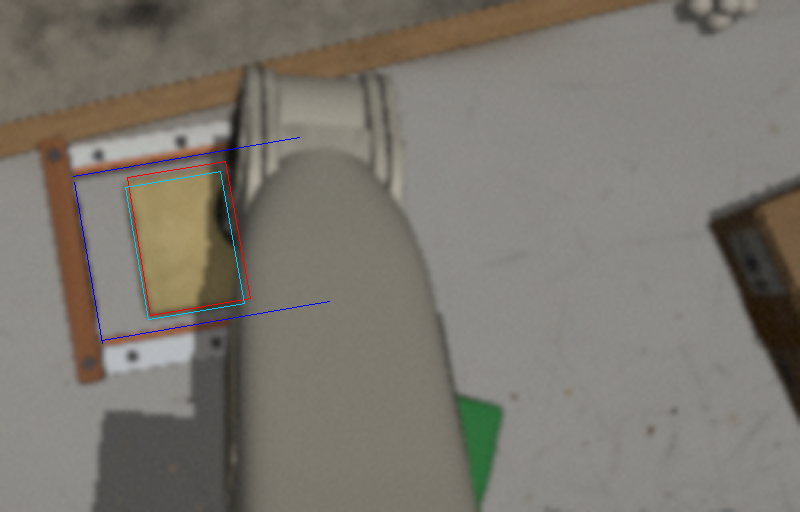

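Request:
move_arm(
  motion=[
    [60,[0.1,0,0],0],
    [60,[0.2,0.0,0],0],
    [60,[0.3,0.0,0],0],
    [60,[0.4,0.0,0],0],
    [60,[0.5,0.0,0],0],
    [60,[0.6,0.0,0],0],
    [60,[0.66,0.0,0],0],
    [60,[0.7,0.0,0],0],
    [60,[0.74,0.0,0],0],
    [60,[0.76,0.0,0],0],
  ],
)

```text
clock: 17.25
eef_pos: [0.476, 0.0127, 0.0213]
tool_rot: [0.639, 0.769, -0.0, -0.0]
ft_force: [1.2, -4.8, -0.6]
grip_width: 0.06
```

```bash
python3 look.py 12; python3 m.py
```

```text
t 17.25 pos [0.476  0.0127 0.0213] xaxis [-0.1838  0.983  -0.    ] z [-1.e-04 -0.e+00 -1.e+00] F [ 1.25 -4.75 -0.64] w 0.06003047094536227
tool in lane [np.float64(97.0), np.float64(-1.3), np.float64(-0.08)]
0.11295756475198318 [np.float64(151.4), np.float64(0.0), np.float64(0.14)]
```

View pics/w12.png

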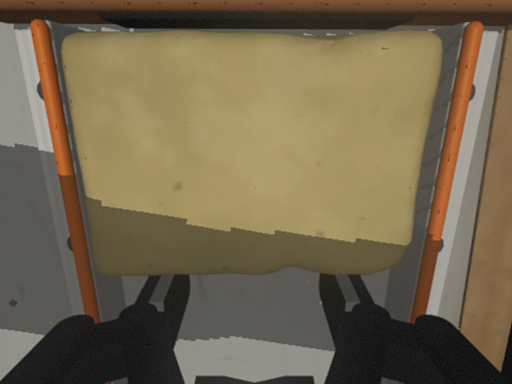

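View pics/ov.png

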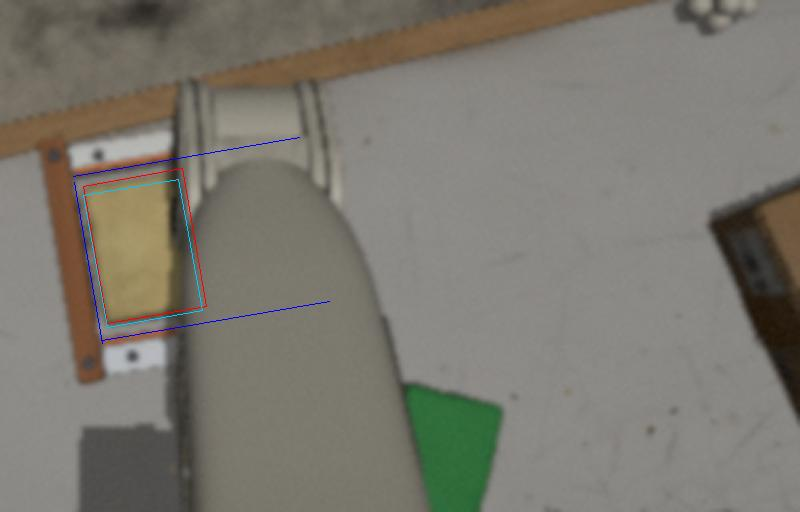

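Request:
move_arm(
  motion=[
    [60,[0.02,0,0],0],
    [60,[0.03,0.0,0],0],
    [60,[0.05,0.0,0],0],
    [60,[0.06,0.0,0],0],
    [60,[0.08,0.0,0],0],
    [60,[0.09,0.0,0],0],
    [60,[0.11,0.0,0],0],
    [60,[0.12,0.0,0],0],
    [60,[0.13,0.0,0],0],
    [60,[0.13,0.0,0],0],
  ],
)

```text
clock: 18.4
eef_pos: [0.4749, 0.0183, 0.0213]
tool_rot: [0.639, 0.769, -0.001, 0.001]
ft_force: [0.1, -5.3, -0.8]
grip_width: 0.0601
```

```bash
python3 look.py 13; python3 m.py
```

```text
t 18.4 pos [0.4749 0.0183 0.0213] xaxis [-0.1831  0.9831 -0.0016] z [ 1.0e-04 -1.6e-03 -1.0e+00] F [ 0.11 -5.28 -0.78] w 0.060054663964892445
tool in lane [np.float64(102.7), np.float64(-1.2), np.float64(-0.12)]
0.1004630838680794 [np.float64(165.0), np.float64(3.7), np.float64(-0.08)]
```

View pics/w13.png

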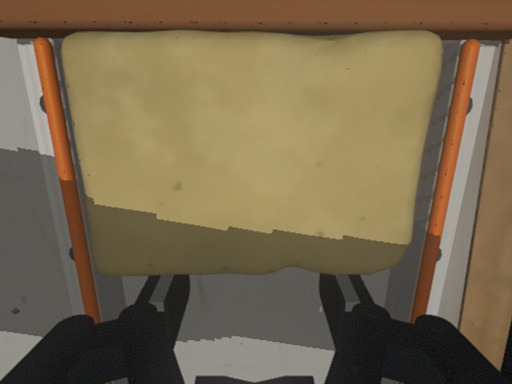

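Request:
move_arm(
  motion=[
    [60,[0.01,0,0],0],
    [60,[0.02,0.0,0],0],
    [60,[0.03,0.0,0],0],
    [60,[0.04,0.0,0],0],
    [60,[0.05,0.0,0],0],
    [60,[0.06,0.0,0],0],
    [60,[0.06,0.0,0],0],
    [60,[0.06,0.0,0],0],
    [60,[0.06,0.0,0],0],
    [60,[0.06,0.0,0],0],
  ],
)

```text
clock: 19.55
eef_pos: [0.4746, 0.0184, 0.0215]
tool_rot: [0.64, 0.768, -0.003, 0.003]
ft_force: [1.4, -13.8, -0.5]
grip_width: 0.06
```

```bash
python3 look.py 14
```

```text
t 19.55 pos [0.4746 0.0184 0.0215] xaxis [-0.1807  0.9835 -0.0076] z [ 7.0e-04 -7.6e-03 -1.0e+00] F [  1.43 -13.82  -0.53] w 0.05999919027395572
tool in lane [np.float64(102.8), np.float64(-1.0), np.float64(-0.26)]
```

View pics/w14.png

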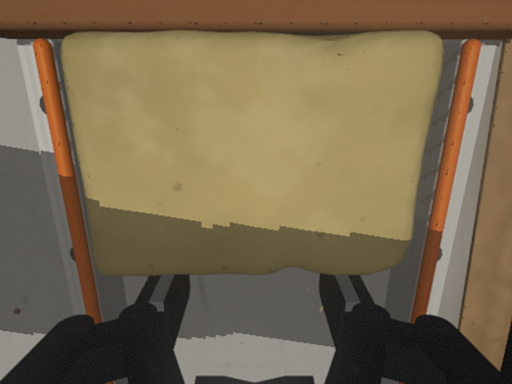

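Request:
move_arm(
  motion=[
    [60,[0.02,0,0],0],
    [60,[0.04,0.0,0],0],
    [60,[0.04,0.0,0],0],
    [60,[0.04,0.0,0],0],
    [60,[0.0,0.0,0],0],
    [60,[-0.06,0.0,0],0],
    [60,[-0.12,0.0,0],0],
    [60,[-0.2,0.0,0],0],
    [60,[-0.3,0.0,0],0],
    [60,[-0.4,0.0,0],0],
  ],
)

```text
clock: 20.7
eef_pos: [0.4781, 0.0024, 0.0213]
tool_rot: [0.639, 0.77, 0.0, -0.0]
ft_force: [0.2, -0.6, -0.9]
grip_width: 0.06
```

```bash
python3 look.py 15
```

```text
t 20.7 pos [0.4781 0.0024 0.0213] xaxis [-1.844e-01  9.829e-01  6.000e-04] z [ 0.e+00  6.e-04 -1.e+00] F [ 0.22 -0.6  -0.85] w 0.05996547153683771
tool in lane [np.float64(86.4), np.float64(-1.4), np.float64(-0.04)]
```

View pics/w15.png

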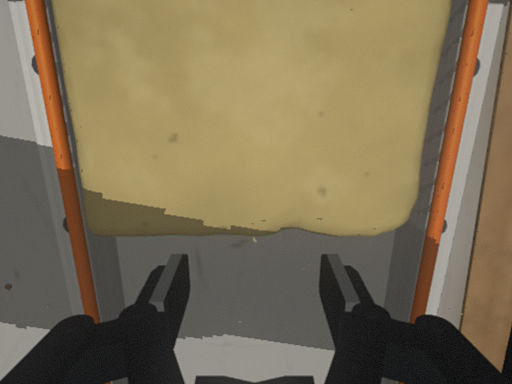

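Clear of the block (16 mm gap, force near zero). Now straight up, then back for an unobstructed look.

Request:
move_arm(
  motion=[
    [60,[0,0,-0.3],0],
    [60,[0,0.0,-0.7],0],
    [60,[0,0.0,-1.2],0],
    [60,[0,0.0,-1.8],0],
    [60,[0,0.0,-2.4],0],
    [60,[0,0.0,-3.0],0],
    [60,[0,0.0,-3.6],0],
    [60,[-0.2,0.0,-4.0],0],
    [60,[-0.2,0.0,-4.2],0],
    [60,[-0.2,0.0,-4.2],0],
  ],
)

```text
clock: 21.85
eef_pos: [0.4806, -0.0074, 0.2324]
tool_rot: [0.639, 0.769, 0.001, 0.001]
ft_force: [0.3, -0.5, -0.9]
grip_width: 0.06
```

```bash
python3 look.py 16; python3 - <<'E'
from st import *
w=pickle.load(open('w.pkl','rb')); save('cw16.png',cv2.resize(w['color'][0:180,120:400],None,fx=2.8,fy=2.8,interpolation=cv2.INTER_CUBIC))
E
```

```text
t 21.85 pos [ 0.4806 -0.0074  0.2324] xaxis [-1.834e-01  9.830e-01 -2.000e-04] z [ 2.7e-03  3.0e-04 -1.0e+00] F [ 0.28 -0.54 -0.9 ] w 0.060049718790856396
tool in lane [np.float64(76.3), np.float64(-2.0), np.float64(-0.1)]
```

View pics/cw16.png

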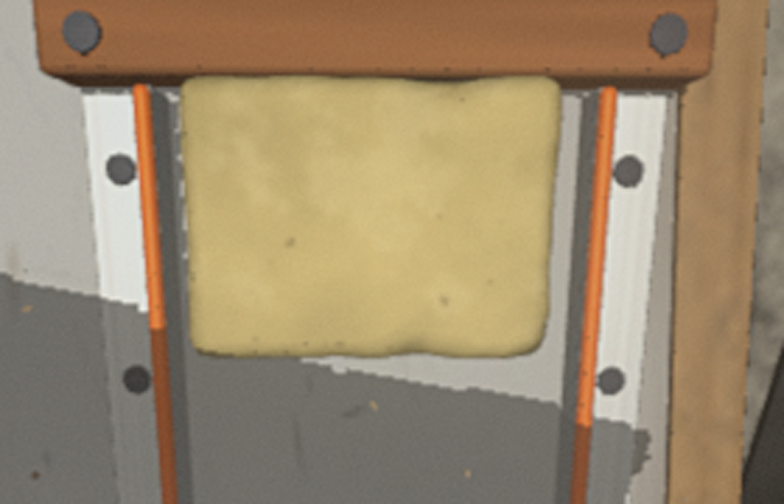

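View pics/sc16.png

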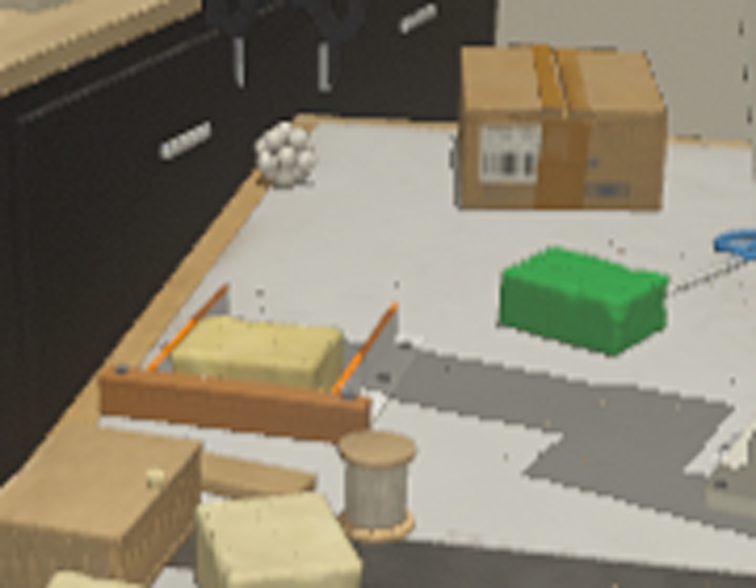

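The block rests flush against the stop (crop: leading edge at v≈77 along the stop's edge, trailing edge level at v≈351), with visible gaps to both rails and the hand 0.23 m up.

```bash
python3 -c "
from workcell import *
print(job_done())"
```

```text
the job is handed in; nothing more can be done
None
```

The wax block is in the lane, resting squarely against the stop's black pad, and the job is handed in at about 22 s.

**How it was done:** I first pushed the block sideways from its left side with both fingertips, which brought it to the lane's middle line and took out about 5° of skew. I then pushed its long back face straight down the lane in short, checked steps. At the pad the hand stalled within about 1 mm of the position I had worked out for contact, at about 14 N. I pressed slightly harder, backed straight off and raised the hand.

**Last checks:**
- In the final wrist view the block's leading edge lies along the stop, its back edge is level, and there is a clear gap to each rail. By my estimate the block was 1–2 mm off centre.
- I saw no rail contact in any picture.
- The hand is 0.23 m up, with force near zero.
- The green block, box, spool and slip look undisturbed.

**Disagreements:** The top and wrist cameras differed by 1–2 mm and about 1° on where the block was, probably because of its rounded edges. One automatic fit near the stop came out wrong, because the mask was probably confused by the brown bar. I set it aside in favour of the pictures and the contact force.

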